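Close-pack the last two spice jars in the round tin

ROBOT

A 6-joint arm with a two-finger parallel gripper is mounted at the origin on the work surface. World frame = base frame: x ahead of the robot, y to its left, z up, the work surface at z = 0. Lengths are in m, angles in rad, forces in N, time in s.
With the tool pointing down it reaches from about 0.35 to 0.975 m from the base axis. Payload 4.9 kg.
Tool frame: the origin (TCP) lies midway between the tips of the shut fingers; the grasp point (between the pads) lies 19 mm behind it; z points along the fingers, y is the line along which they close (so a half turn about z gives the same grasp; the last joint's range is limited). The gripper opens to 85 mm and grips with 20 to 120 N. Pads are 22 mm wide; open, the fingers measure 114 mm over their backs; the gripper's body (76 mm by 85 mm) begins 54 mm behind the grasp point. The pads swing forward as they close: fully open they stand 13 mm farther back than shut.
Start: joints at [-1.418, 0.053, 1.613, -0, 1.476, -0.119], TCP at [0.168, -0.602, 0.231] pointing down, gripper open.
Joint ranges: [-3.01, 3.01], [-1.01, 2.22], [0.06, 2.58], [-1.02, 4.17], [0.09, 2.62], [-3.14, 3.14]. Speed limits (rad/s): [2.57, 2.57, 3.14, 3.14, 3.14, 3.14].

INTERFACE

Orientations are given as a rotation vector (axis times angle).
In Python, from station import ctrl gives the robot as it stands.
- The arm moves only by the shell command python3 -m handwheel 'ROWS' [FORCE]. ROWS is JSON, a list of rows, each an object with "gripper": the gripper command: -1 is fully open, 1 is shut, values between are in proportion; "offset": the shift along the tool's x, y, z in mm, a list of three; "rotation": the turn, a rotation vector about the tool's x, y, z in rad, a list of three. A call has exactly 8 rows; each row is the pose to reach, as a shift and turn from the pose commanded when the call began, along the tool's axes at that moment; what a row does not reach only later rows make up. A row lasts 1/8 s, in which the tool goes at most 62.5 mm and 10.7 degrees, less where a joint would pass 70% of its speed; a pose out of reach is approached as far as the arm can. A call with a gripper value outside its range is refused whole. The fingers move at their own pace and stop on an object; FORCE is the grip in N (left out, the last holds). Time passes only in rows, so rows that repeat a pose let the fingers close, or fill a call up. It gives the time, the measured TCP pose, the force, the opening and the grip force at its end, in the units of the state.
- ctrl.get_obs(): the state, without advancing time (a new reading comes with each control period).
- ctrl.get_image(name): name is "side" or "top" or "wrist"; returns a dict with "image" (384x512x3 uint8, red, green, blue), "fovy" (degrees; the focal length in pixels is half the picture's height over the tangent of half this angle, whatever the lens; pixels are square), "cx", "cy" (the principal point, pixels), "xyz" and "attitude" of the camera in the world. Camera axes: x right, y up, looking along -z (the intrinsics and any distortion apply to the point x, -y, -z); pixel columns grow to the right and rows downward; lengths in m; the calibration is good to about 2 mm. A picture is of the moment at which its call begins. There is no depth.
- ctrl.finish_job(): hands the job in; it is judged then, once.
The state is a dict: "t": time; "q": joint angles; "dq": joint speeds; "effort": joint torques, N m; "tool_pos": TCP position; "tool_rot": TCP orientation; "contact_force": force on the tool from outside, world axes, zero at the start; "wrist_torque": the same for the moment, N m; "opening": finger opening in m; "grip_force": force on a finger pad.
Only numpy, scipy, OpenCV 4.12 (cv2) and the standard library are available. Lean on these libraries where they do the work, as an engineer would, in place of code of your own. Each camera call takes 0.05 s, during which the arm holds its last target. There are 200 camera calls.

TASK

Fill up the round tin: take the two small loose spice jars that match the ones already packed in it, and set one into the empty place in the middle and the other into the empty place at the rim, so that the tin holds a full ring of six around one. Both must stand upright on the tin's floor; lower them in, do not drop them. The wider jar does not belong in the tin.

Things in the scene. Friction and masses are not known exactly. Their poses are not given: they have to be found in the camera images.
- jar_a_mid (a point): Small loose stoneware jar, 84 mm tall, about 180 g. Body 54 mm wide, 48 mm high; foot tapers to 38 mm wide over the lowest 14 mm; shoulder slopes in above 34 mm. Stopper: wooden cylinder 26 mm wide, from 48 to 84 mm height; grip its upper part, fingertips above the shoulder. This point: on the axis, 42 mm above the underside. Nearest neighbours (up to 140 mm tall) are 100 mm off, axis to axis.
- jar_b_mid (a point): The other small loose jar, same in every way; either may go in either place. Point on its axis, 42 mm above its underside. Also loose near the two jars, not for the tin: a wider jar of the same make (76 mm wide, 107 mm tall) and a dark wooden pepper mill (52 mm wide, 140 mm tall); a white mug, 90 mm tall, is farther off.
- gap_middle (a point): Centre of the tin's floor (the empty middle place), 4 mm above the worktop. Fixed round steel tin, 190 mm wide, 40 mm high. x points to the empty rim place, z up. Five more such jars are wedged fast in it, 60 mm from here at 60, 120, 180, 240, 300 degrees from x, stoppers reaching 88 mm above the worktop. Fingers have most room if they close along a line at 30, 90 or 150 degrees from x.
- gap_rim (a point): Centre of the empty rim place, on the tin's floor, 60 mm from gap_middle along x; same axes. Packed jars lie 60 mm away at 120 and 240 degrees from x, the tin's wall towards x. In either place a jar has about 6 mm of play all round, and its tapered foot guides it in. On release open the fingers only a little, to keep off neighbouring stoppers.
Things that resemble listed ones, but are neither listed nor needed, are in the scene too. What is shaped like the part that bears jar_b_mid but orange or red is not meant. There is more than one size of the part that bears gap_middle; the job needs the smaller.

How it is judged:
At the end, for the whole second after the job is handed in: One small jar stands in the middle place and the other in the rim place, either way round: each axis within 16 mm of its place's centre, standing on the tin's floor (half-way point 34 to 50 mm above it), upright within 10 degrees (((horizontal distance between jar_a_mid and gap_middle below 0.016 m and z of jar_a_mid in the frame of gap_middle between 0.034 and 0.05 m and angle between each of jar_a_mid, jar_b_mid's own z axis and vertical below 0.175 rad and horizontal distance between jar_b_mid and gap_rim below 0.016 m and z of jar_b_mid in the frame of gap_rim between 0.034 and 0.05 m) or (horizontal distance between jar_b_mid and gap_middle below 0.016 m and z of jar_b_mid in the frame of gap_middle between 0.034 and 0.05 m and angle between each of jar_b_mid, jar_a_mid's own z axis and vertical below 0.175 rad and horizontal distance between jar_a_mid and gap_rim below 0.016 m and z of jar_a_mid in the frame of gap_rim between 0.034 and 0.05 m))); the robot touches nothing.
It fails at once if jar_a is let fall from more than about 30 mm (linear speed of jar_a above 0.8 m/s and contact force between the fingers and jar_a below 0.05 N).
It fails at once if jar_b is let fall from more than about 30 mm (linear speed of jar_b above 0.8 m/s and contact force between the fingers and jar_b below 0.05 N).
It also fails if it takes over 61 s, if anything falls off the work surface, if the arm or the gripper's body presses on something with over 40 N, if the wrist force passes 120 N, or if a joint passes its speed limit or range.

## Working session

There is one attempt and no reset: what is moved stays moved. The work goes in short steps, Python scripts to look and compute and a shell command to move; the robot and the scene stay as the last step left them, time stands still between calls to the robot, and variables do not carry over. Pictures are saved under pics/ and viewed, at most 10 in all, crops included, and the job is handed in when it is done.

```bash
mkdir -p pics; ls; python3 - <<'E'
from station import ctrl
import cv2
for n in ["top","side","wrist"]:
    d=ctrl.get_image(n); cv2.imwrite(f"pics/{n}0.png",d["image"][:,:,::-1])
    print(n,{k:v for k,v in d.items() if k!="image"})
print(ctrl.get_obs())
E
```

```text
pics
top {'fovy': 46.40121941807288, 'cx': 246.60761229591034, 'cy': 192.84093777062765, 'xyz': array([ 0.53072705, -0.01638479,  1.30567843]), 'attitude': array([ 0.03012507, -0.03266762, -1.56597328])}
side {'fovy': 45.84593453676323, 'cx': 254.14937061411052, 'cy': 187.65011868771776, 'xyz': array([ 0.46664385, -0.85209603,  0.75667165]), 'attitude': array([ 0.87581281, -0.05763345, -0.10870029])}
wrist {'fovy': 69.69390005270301, 'cx': 253.66967652218958, 'cy': 190.74659405841808, 'xyz': array([ 0.24214156, -0.58076112,  0.37309862]), 'attitude': array([-0.25938136,  0.20098079, -1.2885968 ])}
{'t': 0.15, 'q': array([-1.41795297e+00,  5.32051393e-02,  1.61398211e+00,  2.26603490e-05,
        1.47600956e+00, -1.18950271e-01]), 'dq': array([-0.00085603, -0.00119597, -0.00555676,  0.00237203,  0.00164125,
        0.00077699]), 'effort': array([ 6.00902567e-04, -3.94245601e+01, -3.70720017e+01, -9.84490816e-05,
        4.73974273e-03, -1.80751371e-06]), 'tool_pos': array([ 0.16774868, -0.60155943,  0.23034339]), 'tool_rot': array([-3.11103884e+00, -4.25398833e-01,  7.26885138e-06]), 'contact_force': array([ 0.51541799, -0.44161165, -0.47096835]), 'wrist_torque': array([0.01732668, 0.0441729 , 0.02042619]), 'grip_force': 0.0, 'opening': 0.08548692186955172}
```

View pics/top0.png

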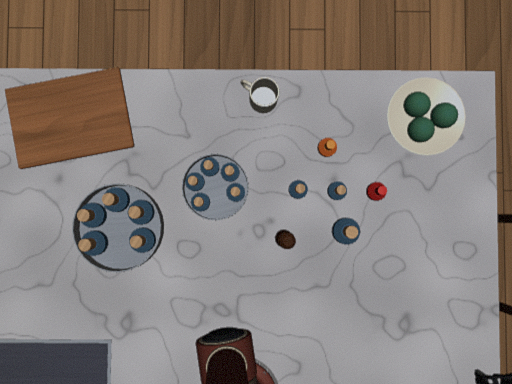

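View pics/side0.png

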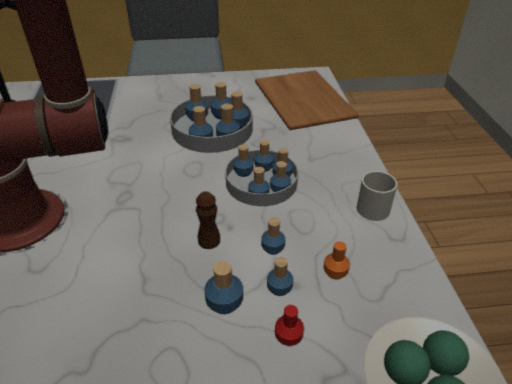

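The top view shows the small tin near (215,187), with its gap towards about (220,207). The two small blue jars are at (298,188) and (338,190), the wide jar at (346,231) and the mill at (285,239). Next I locate the stoppers in both views by fitting a projected cylinder.

```bash
cat > h.py <<'E'
import numpy as np, cv2
from scipy.spatial.transform import Rotation as R
from scipy.optimize import least_squares
def proj(d,P):
    f=d["image"].shape[0]/2/np.tan(np.radians(d["fovy"])/2)
    c=(np.atleast_2d(P)-d["xyz"])@R.from_rotvec(d["attitude"]).as_matrix()
    return np.c_[d["cx"]+f*c[:,0]/-c[:,2], d["cy"]-f*c[:,1]/-c[:,2]]
def stoppers(d,amin=20):
    hsv=cv2.cvtColor(d["image"],cv2.COLOR_RGB2HSV)
    m=cv2.inRange(hsv,(8,60,90),(22,165,255))
    n,l,s,c=cv2.connectedComponentsWithStats(m,connectivity=4)
    return [(c[i],s[i,4]) for i in range(1,n) if amin<s[i,4]<4000]
a=np.linspace(0,2*np.pi,40)
ring=np.c_[np.cos(a),np.sin(a)]*.013
def cyl(d,xy,z0,z1):
    P=np.vstack([np.c_[ring+xy,np.full(40,z)] for z in (z0,z1)])
    h=cv2.convexHull(proj(d,P).astype(np.float32)); M=cv2.moments(h)
    return np.array([M["m10"],M["m01"]])/M["m00"],M["m00"]
def solve(d,c,z0=.048,z1=.084,g=(.5,-.1)):
    return least_squares(lambda p:cyl(d,p,z0,z1)[0]-c,g,x_scale=.1,diff_step=1e-4).x
E
python3 - <<'E'
from h import *
from station import ctrl
np.set_printoptions(precision=4,suppress=True)
for n in ("top","side"):
    d=ctrl.get_image(n)
    for c,s in stoppers(d):
        if s>400: continue
        x,y=c
        tin=(x<245) if n=="top" else (y<200)
        z=.004 if tin else 0
        p=solve(d,c,.048+z,.084+z)
        print(n,c,s,p,cyl(d,p,.048+z,.084+z)[1],"tin" if tin else "")
E
```

```text
top [412.0467   5.0082] 364 [ 1.112  -0.4819] 134.83958448405156 
top [329.6  144.64] 25 [ 0.7154 -0.2483] 96.68434845353477 
top [207.8194 164.6111] 72 [0.6577 0.0892] 85.17426526278723 tin
top [229. 170.] 67 [0.6429 0.0306] 81.02310726570431 tin
top [499.435  193.4215] 223 [ 0.582  -0.7187] 137.72775228740647 
top [192.1286 180.0429] 70 [0.6147 0.1322] 86.0959486674983 tin
top [300. 188.] 69 [ 0.5943 -0.1659] 84.75622877036221 
top [340.7571 189.5   ] 70 [ 0.5908 -0.2789] 95.1936601891648 
top [234.9104 191.0896] 67 [0.5847 0.0139] 75.6032970160013 tin
top [507.6647 201.9471] 170 [ 0.5584 -0.7411] 140.07526000542566 
top [107.7984 198.621 ] 124 [0.5624 0.3641] 107.61522680340568 tin
top [198.0141 201.1972] 71 [0.5565 0.1154] 82.9770713772159 tin
top [134.1111 211.7381] 126 [0.5267 0.2911] 100.55081076547503 tin
top [ 82.7538 214.8154] 130 [0.5176 0.4323] 114.84298140794272 tin
top [351.3492 231.7302] 126 [ 0.4743 -0.3077] 99.02861856296659 
top [135.6935 241.3548] 124 [0.4455 0.2855] 101.90267565462273 tin
top [ 84.0916 244.5802] 131 [0.436 0.427] 116.22006491705542 tin
top [502.05
[... 1529 characters left out ...]
61 [0.532  0.3568] 120.43773212016094 tin
side [198.5846 109.0154] 65 [0.4475 0.3503] 123.36384447244927 tin
side [264.2444 142.4444] 45 [0.6182 0.1531] 149.00337687507272 tin
side [242.82 147.16] 50 [0.5588 0.1373] 153.1393604290206 tin
side [283.2449 150.5918] 49 [0.6626 0.1099] 156.005546616856 tin
side [281.2097 163.9516] 62 [0.6477 0.0527] 167.59027958475053 tin
side [258.7049 169.8197] 61 [0.5881 0.0349] 172.75661144580226 tin
side [273.6786 221.9167] 84 [ 0.5977 -0.1488] 219.15943590179086 
side [280.6538 261.9135] 104 [ 0.5942 -0.2632] 259.83859112742357 
side [222.0664 268.2938] 211 [ 0.4774 -0.2663] 267.2650888157077 
side [504.2401 365.1073] 354 [ 0.919  -0.5208] 457.8882573619485
```

```bash
python3 - <<'E'
from h import *
from station import ctrl
d=ctrl.get_image("side");t=ctrl.get_image("top")
a=cv2.resize(d["image"][130:310,190:330],None,fx=4,fy=4,interpolation=cv2.INTER_CUBIC)[:,:560]
b=cv2.resize(t["image"][140:260,170:370],None,fx=4,fy=4)[:480,:800]
h=cv2.cvtColor(d["image"],cv2.COLOR_RGB2HSV)
print([tuple(map(int,h[y,273])) for y in range(214,244,2)])
print([tuple(map(int,h[y,280])) for y in range(254,286,2)])
h=cv2.cvtColor(t["image"],cv2.COLOR_RGB2HSV)
print([tuple(map(int,h[188,x])) for x in range(286,310,1)])
cv2.imwrite("pics/s1.png",cv2.resize(a,(466,600))[:,:,::-1])
E
```

```text
[(25, 11, 139), (19, 14, 141), (18, 92, 141), (17, 98, 156), (17, 96, 146), (16, 96, 141), (16, 112, 96), (16, 112, 73), (12, 113, 72), (17, 115, 73), (16, 110, 74), (15, 104, 76), (103, 101, 88), (102, 114, 94), (102, 105, 95)]
[(24, 9, 145), (19, 29, 143), (17, 100, 146), (17, 99, 157), (17, 95, 148), (17, 95, 139), (17, 99, 129), (15, 110, 81), (12, 117, 74), (15, 119, 71), (15, 111, 76), (15, 127, 70), (102, 20, 65), (104, 110, 95), (102, 114, 92), (102, 116, 90)]
[(135, 6, 160), (120, 5, 162), (120, 7, 112), (103, 84, 91), (103, 115, 82), (102, 131, 80), (102, 116, 79), (103, 123, 77), (106, 88, 81), (18, 104, 71), (15, 104, 162), (15, 95, 161), (15, 100, 169), (16, 100, 176), (16, 98, 164), (15, 98, 156), (16, 97, 150), (15, 106, 154), (15, 104, 162), (124, 22, 81), (103, 112, 84), (105, 74, 113), (130, 5, 157), (132, 8, 163)]
```

View pics/s1.png

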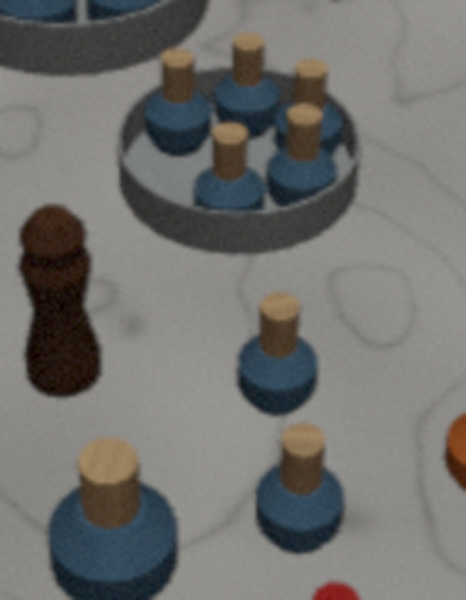

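The crop shows the tin with five jars and its empty rim place facing the lower left. The two small jars stand between the wide jar and the tin. My mask missed the shaded stopper sides, so I lower the brightness threshold and fit both views jointly.

```bash
sed -i 's/(8,60,90)/(7,60,45)/;s/(22,165,255)/(24,190,255)/' h.py; cat > loc.py <<'E'
from h import *
from station import ctrl
np.set_printoptions(precision=4,suppress=True)
T,S=ctrl.get_image("top"),ctrl.get_image("side")
guess={"A":(.594,-.163,0),"B":(.591,-.275,0),"t1":(.658,.089,1),"t2":(.643,.03,1),"t3":(.615,.132,1),"t4":(.585,.014,1),"t5":(.557,.115,1)}
out={}
for k,(x,y,z) in guess.items():
    z*=.004; r=[]
    for d in (T,S):
        e=cyl(d,(x,y),.048+z,.084+z)[0]
        c,s=min(stoppers(d),key=lambda q:np.hypot(*(q[0]-e)))
        p=solve(d,c,.048+z,.084+z,(x,y)); r.append(p); print(k,c,s,round(cyl(d,p,.048+z,.084+z)[1]),p)
    out[k]=(r[0]+r[1])/2
for k in out: print(k,out[k])
pts=np.array([out[f"t{i}"] for i in range(1,6)])
def model(p): a=p[2]+np.radians([60,120,180,240,300]); return p[:2]+.06*np.c_[np.cos(a),np.sin(a)]
from scipy.optimize import linear_sum_assignment
from scipy.spatial.distance import cdist
best=None
for g in np.radians(np.arange(-180,180,20)):
    p=np.r_[pts.mean(0),g]
    for _ in range(6):
        C=cdist(model(p),pts); i,j=linear_sum_assignment(C**2)
        p=least_squares(lambda q:(model(q)[i]-pts[j]).ravel(),p).x
    e=np.abs(model(p)[i]-pts[j]).max()
    if best is None or e<best[1]-1e-6: best=(p,e)
p,e=best; print("mid",p[:2],"angle deg",np.degrees(p[2]),"maxerr",e,"rim",p[:2]+.06*np.array([np.cos(p[2]),np.sin(p[2])]))
E
python3 loc.py
```

```text
A [299.64 188.12] 75 85 [ 0.594  -0.1649]
A [273.2812 226.849 ] 192 224 [ 0.5945 -0.1638]
B [340.1375 189.6375] 80 95 [ 0.5904 -0.2771]
B [280.4267 266.92  ] 225 265 [ 0.5916 -0.2759]
t1 [207.9054 164.7027] 74 85 [0.6574 0.089 ]
t1 [281.6065 162.4549] 277 166 [0.6497 0.0588]
t2 [229.0141 170.2113] 71 81 [0.6424 0.0306]
t2 [281.6065 162.4549] 277 166 [0.6497 0.0588]
t3 [192.5    180.1486] 74 86 [0.6145 0.1311]
t3 [264.0229 147.2366] 131 153 [0.6145 0.1308]
t4 [234.8529 191.1324] 68 76 [0.5845 0.0141]
t4 [258.4841 174.586 ] 157 177 [0.5851 0.0159]
t5 [198.2368 201.2632] 76 83 [0.5563 0.1148]
t5 [242.9275 151.9493] 138 157 [0.5568 0.1155]
A [ 0.5943 -0.1643]
B [ 0.591  -0.2765]
t1 [0.6535 0.0739]
t2 [0.646  0.0447]
t3 [0.6145 0.131 ]
t4 [0.5848 0.015 ]
t5 [0.5566 0.1151]
mid [0.5995 0.0728] angle deg -164.59942484046945 maxerr 0.014767826521288704 rim [0.5417 0.0568]
```

```bash
cat > go.py <<'E'
from h import *
from station import ctrl
import sys
np.set_printoptions(precision=4,suppress=True)
def go(x,y,z,line):   # line: world angle (deg) of the closing line
    o=ctrl.get_obs(); M=R.from_rotvec(o["tool_rot"]).as_matrix()
    a=np.radians(line); yv=np.array([np.cos(a),np.sin(a),0]); yv*=np.sign(yv@M[:,1])
    zv=np.array([0,0,-1.]); W=np.c_[np.cross(yv,zv),yv,zv]
    print("off mm",1000*M.T@(np.array([x,y,z])-o["tool_pos"]),"rot",R.from_matrix(M.T@W).as_rotvec(),"t",o["t"],"pos",o["tool_pos"],"open",o["opening"],"grip",o["grip_force"])
if __name__=="__main__": go(*map(float,sys.argv[1:5]))
E
sed -i 's/^    out\[k\]=.*/    out[k]=r[0]+(.0004,.001) if k in("t1","t2") else (r[0]+r[1])\/2/; ' loc.py; python3 loc.py | tail -1; python3 go.py .5943 -.1643 .19 -74.4
```

```text
mid [0.5997 0.0732] angle deg -164.15126290630008 maxerr 0.0005016022941913834 rim [0.542  0.0568]
off mm [ 528.3779 -307.1506   41.305 ] rot [-0.      0.     -0.0005] t 0.55 pos [ 0.1678 -0.602   0.2313] open 0.08523820004108497 grip 0.0
```

```bash
python3 -m handwheel '[{"gripper":0,"offset":[30,-17,0],"rotation":[0,0,0]},{"gripper":0,"offset":[80,-46,0],"rotation":[0,0,0]},{"gripper":0,"offset":[130,-75,0],"rotation":[0,0,0]},{"gripper":0,"offset":[180,-104,0],"rotation":[0,0,0]},{"gripper":0,"offset":[230,-134,0],"rotation":[0,0,0]},{"gripper":0,"offset":[280,-163,0],"rotation":[0,0,0]},{"gripper":0,"offset":[330,-192,0],"rotation":[0,0,0]},{"gripper":0,"offset":[380,-221,0],"rotation":[0,0,0]}]' 60; python3 -m handwheel '[{"gripper":0,"offset":[50,-29,0],"rotation":[0,0,0]},{"gripper":0,"offset":[100,-58,10],"rotation":[0,0,0]},{"gripper":0,"offset":[130,-76,30],"rotation":[0,0,0]},{"gripper":0,"offset":[148,-86,50],"rotation":[0,0,0]},{"gripper":0,"offset":[148,-86,75],"rotation":[0,0,0]},{"gripper":0,"offset":[148,-86,90],"rotation":[0,0,0]},{"gripper":0,"offset":[148,-86,90],"rotation":[0,0,0]},{"gripper":0,"offset":[148,-86,90],"rotation":[0,0,0]}]' 60; python3 go.py .5943 -.1643 .054 -74.15; python3 - <<'E'
from station import ctrl
import cv2
d=ctrl.get_image("wrist"); cv2.imwrite("pics/w1.png",d["image"][:,:,::-1])
E
```

```text
t: 1.55
tool_pos: [0.4757, -0.2857, 0.2317]
tool_rot: [3.112, 0.425, 0.001]
contact_force: [-0.0, -1.1, -0.9]
opening: 0.0425
grip_force: 0.0
t: 2.55
tool_pos: [0.5945, -0.1651, 0.1425]
tool_rot: [3.112, 0.425, 0.002]
contact_force: [0.2, -1.4, -0.2]
opening: 0.0425
grip_force: 0.0
off mm [-0.0573 -0.9262 88.535 ] rot [ 0.0011 -0.0014 -0.0053] t 2.55 pos [ 0.5945 -0.1651  0.1425] open 0.042528088458531454 grip 0.0
```

View pics/w1.png

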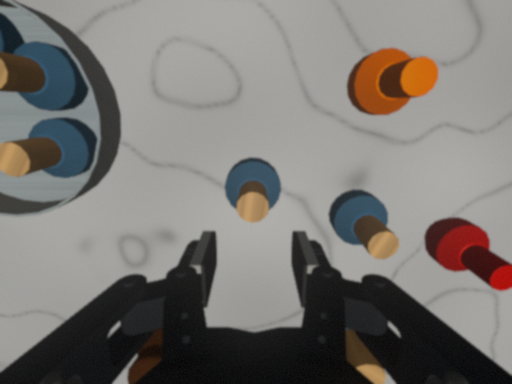

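The jar's stopper at (253,205) is centred between the fingertips at columns 214 and 293. I go down and grip.

```bash
python3 -m handwheel '[{"gripper":0,"offset":[0,-1,25],"rotation":[0,0,-0.005]},{"gripper":0,"offset":[0,-1,50],"rotation":[0,0,-0.005]},{"gripper":0,"offset":[0,-1,75],"rotation":[0,0,-0.005]},{"gripper":0,"offset":[0,-1,88],"rotation":[0,0,-0.005]},{"gripper":0,"offset":[0,-1,88],"rotation":[0,0,-0.005]},{"gripper":1,"offset":[0,-1,88],"rotation":[0,0,-0.005]},{"gripper":1,"offset":[0,-1,88],"rotation":[0,0,-0.005]},{"gripper":1,"offset":[0,-1,88],"rotation":[0,0,-0.005]}]' 60; python3 -m handwheel '[{"gripper":1,"offset":[0,0,0],"rotation":[0,0,0]},{"gripper":1,"offset":[0,0,0],"rotation":[0,0,0]},{"gripper":1,"offset":[0,0,-10],"rotation":[0,0,0]},{"gripper":1,"offset":[0,0,-35],"rotation":[0,0,0]},{"gripper":1,"offset":[0,0,-70],"rotation":[0,0,0]},{"gripper":1,"offset":[0,0,-105],"rotation":[0,0,0]},{"gripper":1,"offset":[0,0,-130],"rotation":[0,0,0]},{"gripper":1,"offset":[0,0,-130],"rotation":[0,0,0]}]' 60; python3 go.py .5997 .0732 .184 -74.15
```

```text
t: 3.6
tool_pos: [0.5949, -0.1641, 0.0551]
tool_rot: [3.11, 0.433, 0.004]
contact_force: [0.5, -1.0, 5.1]
opening: 0.0246
grip_force: 59.4
t: 4.6
tool_pos: [0.5947, -0.164, 0.1856]
tool_rot: [3.109, 0.433, 0.006]
contact_force: [-0.4, -0.1, -3.1]
opening: 0.0244
grip_force: 59.1
off mm [  69.6334 -226.8025    1.2352] rot [ 0.0025 -0.0032  0.0002] t 4.6 pos [ 0.5947 -0.164   0.1856] open 0.02442096857825035 grip 59.0551882982254
```

```bash
python3 -m handwheel '[{"gripper":1,"offset":[7,-20,0],"rotation":[0,0,0]},{"gripper":1,"offset":[18,-60,0],"rotation":[0,0,0]},{"gripper":1,"offset":[33,-105,0],"rotation":[0,0,0]},{"gripper":1,"offset":[47,-150,0],"rotation":[0,0,0]},{"gripper":1,"offset":[60,-195,0],"rotation":[0,0,0]},{"gripper":1,"offset":[67,-218,0],"rotation":[0,0,0]},{"gripper":1,"offset":[70,-227,0],"rotation":[0,0,0]},{"gripper":1,"offset":[70,-227,0],"rotation":[0,0,0]}]' 60; python3 go.py .5997 .0732 .059 -74.15;  python3 - <<'E'
from station import ctrl
import cv2
d=ctrl.get_image("wrist"); s=ctrl.get_image("side"); 
im=cv2.hconcat([cv2.resize(d["image"],(400,300)),cv2.resize(s["image"][60:240,170:410],(400,300))])
cv2.imwrite("pics/w2.png",im[:,:,::-1])
E
```

```text
t: 5.6
tool_pos: [0.5982, 0.0744, 0.1819]
tool_rot: [-3.111, -0.435, 0.004]
contact_force: [-0.2, -0.7, -3.8]
opening: 0.0243
grip_force: 59.3
off mm [  1.3997   1.6435 122.9013] rot [-0.0004  0.0023  0.0012] t 5.6 pos [0.5982 0.0744 0.1819] open 0.024317985245426266 grip 59.34174835681915
```

View pics/w2.png

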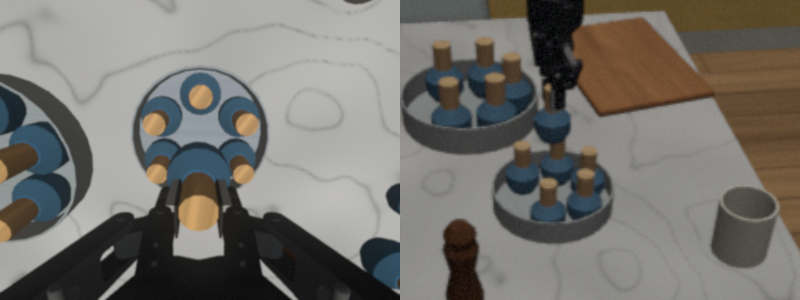

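The jar hangs symmetrically over the empty middle: the tin's five stoppers frame it in the wrist view. I lower it.

```bash
python3 -m handwheel '[{"gripper":1,"offset":[1,1,15],"rotation":[0,0,0]},{"gripper":1,"offset":[1,1,40],"rotation":[0,0,0]},{"gripper":1,"offset":[1,1,65],"rotation":[0,0,0]},{"gripper":1,"offset":[1,1,85],"rotation":[0,0,0]},{"gripper":1,"offset":[1,1,100],"rotation":[0,0,0]},{"gripper":1,"offset":[1,1,110],"rotation":[0,0,0]},{"gripper":1,"offset":[1,1,117],"rotation":[0,0,0]},{"gripper":1,"offset":[1,1,119],"rotation":[0,0,0]}]' 60; python3 go.py .5997 .0732 .059 -74.15
```

```text
t: 6.7
tool_pos: [0.6004, 0.0732, 0.0643]
tool_rot: [3.112, 0.433, 0.0]
contact_force: [0.1, -0.9, -2.2]
opening: 0.0247
grip_force: 59.3
off mm [-0.6598 -0.174   5.2503] rot [ 0.     -0.0001  0.0002] t 6.7 pos [0.6004 0.0732 0.0643] open 0.02470446025478398 grip 59.34205234050751
```

```bash
python3 -m handwheel '[{"gripper":1,"offset":[0,0,2],"rotation":[0,0,0]},{"gripper":1,"offset":[0,0,3],"rotation":[0,0,0]},{"gripper":1,"offset":[0,0,4],"rotation":[0,0,0]},{"gripper":1,"offset":[0,0,5],"rotation":[0,0,0]},{"gripper":1,"offset":[0,0,5.5],"rotation":[0,0,0]},{"gripper":1,"offset":[0,0,5.5],"rotation":[0,0,0]},{"gripper":1,"offset":[0,0,5.5],"rotation":[0,0,0]},{"gripper":1,"offset":[0,0,5.5],"rotation":[0,0,0]}]' 60; python3 go.py .5997 .0732 .059 -74.15
```

```text
t: 7.7
tool_pos: [0.6004, 0.0732, 0.0591]
tool_rot: [-3.112, -0.433, -0.0]
contact_force: [-1.0, 0.3, 0.7]
opening: 0.0244
grip_force: 59.6
off mm [-0.685  -0.1459  0.1161] rot [ 0.     -0.0003  0.0002] t 7.7 pos [0.6004 0.0732 0.0591] open 0.024379701451284798 grip 59.582669734954834
```

The force shows the jar is on the floor. I open a little and rise.

```bash
python3 -m handwheel '[{"gripper":0.15,"offset":[0,0,0],"rotation":[0,0,0]},{"gripper":0.15,"offset":[0,0,0],"rotation":[0,0,0]},{"gripper":0.15,"offset":[0,0,0],"rotation":[0,0,0]},{"gripper":0.15,"offset":[0,0,-20],"rotation":[0,0,0]},{"gripper":0.15,"offset":[0,0,-50],"rotation":[0,0,0]},{"gripper":0.15,"offset":[0,0,-85],"rotation":[0,0,0]},{"gripper":0.15,"offset":[0,0,-115],"rotation":[0,0,0]},{"gripper":0.15,"offset":[0,0,-115],"rotation":[0,0,0]}]' 60; python3 go.py .591 -.2765 .174 -74.15
```

```text
t: 8.7
tool_pos: [0.6028, 0.0732, 0.1791]
tool_rot: [3.11, 0.433, 0.013]
contact_force: [-0.8, 0.1, 0.0]
opening: 0.0361
grip_force: 0.0
off mm [-106.9544  333.2002    4.983 ] rot [ 0.0023 -0.0082  0.0002] t 8.7 pos [0.6028 0.0732 0.1791] open 0.036138900127046826 grip 0.0
```

```bash
python3 -m handwheel '[{"gripper":0,"offset":[-9,30,0],"rotation":[0,0,0]},{"gripper":0,"offset":[-25,80,0],"rotation":[0,0,0]},{"gripper":0,"offset":[-43,135,0],"rotation":[0,0,0]},{"gripper":0,"offset":[-60,190,0],"rotation":[0,0,0]},{"gripper":0,"offset":[-77,245,0],"rotation":[0,0,0]},{"gripper":0,"offset":[-94,300,0],"rotation":[0,0,0]},{"gripper":0,"offset":[-102,325,0],"rotation":[0,0,0]},{"gripper":0,"offset":[-105,334,0],"rotation":[0,0,0]}]' 60; python3 -m handwheel '[{"gripper":0,"offset":[0,0,0],"rotation":[0,0,0]},{"gripper":0,"offset":[0,0,0],"rotation":[0,0,0]},{"gripper":0,"offset":[0,0,10],"rotation":[0,0,0]},{"gripper":0,"offset":[0,0,25],"rotation":[0,0,0]},{"gripper":0,"offset":[0,0,30],"rotation":[0,0,0]},{"gripper":0,"offset":[0,0,30],"rotation":[0,0,0]},{"gripper":0,"offset":[0,0,30],"rotation":[0,0,0]},{"gripper":0,"offset":[0,0,30],"rotation":[0,0,0]}]' 60; python3 go.py .591 -.2765 .054 -74.15; python3 - <<'E'
from station import ctrl
import cv2
d=ctrl.get_image("wrist"); s=ctrl.get_image("side"); 
im=cv2.hconcat([cv2.resize(d["image"],(400,300)),cv2.resize(s["image"][120:300,180:420],(400,300))])
cv2.imwrite("pics/w3.png",im[:,:,::-1])
E
```

```text
t: 9.7
tool_pos: [0.59, -0.2776, 0.173]
tool_rot: [-3.111, -0.431, 0.001]
contact_force: [0.2, 0.1, -0.9]
opening: 0.0428
grip_force: 0.0
t: 10.7
tool_pos: [0.5909, -0.277, 0.1445]
tool_rot: [3.111, 0.433, 0.001]
contact_force: [0.4, 0.8, -0.4]
opening: 0.0423
grip_force: 0.0
off mm [ 0.2111 -0.5607 90.5241] rot [ 0.0009 -0.0008  0.0001] t 10.7 pos [ 0.5909 -0.277   0.1445] open 0.04234436702238872 grip 0.0
```

View pics/w3.png

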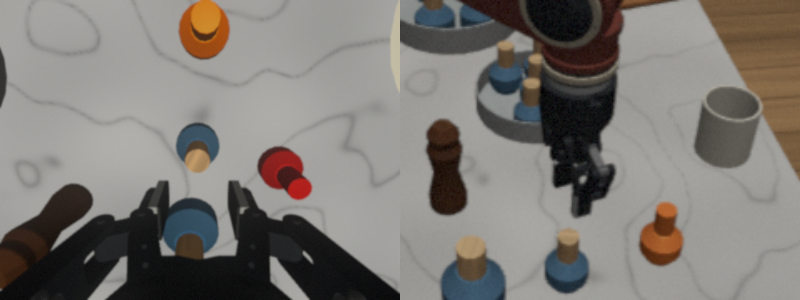

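Jar B's stopper at (197,157) in the wrist view is in the same relation to the fingers as before jar A's grip. I go down.

```bash
python3 -m handwheel '[{"gripper":0,"offset":[0,-0.5,25],"rotation":[0,0,0]},{"gripper":0,"offset":[0,-0.5,50],"rotation":[0,0,0]},{"gripper":0,"offset":[0,-0.5,75],"rotation":[0,0,0]},{"gripper":0,"offset":[0,-0.5,90],"rotation":[0,0,0]},{"gripper":0,"offset":[0,-0.5,90],"rotation":[0,0,0]},{"gripper":1,"offset":[0,-0.5,90],"rotation":[0,0,0]},{"gripper":1,"offset":[0,-0.5,90],"rotation":[0,0,0]},{"gripper":1,"offset":[0,-0.5,90],"rotation":[0,0,0]}]' 60; python3 -m handwheel '[{"gripper":1,"offset":[0,0,0],"rotation":[0,0,0]},{"gripper":1,"offset":[0,0,0],"rotation":[0,0,0]},{"gripper":1,"offset":[0,0,-10],"rotation":[0,0,0]},{"gripper":1,"offset":[0,0,-35],"rotation":[0,0,0]},{"gripper":1,"offset":[0,0,-70],"rotation":[0,0,0]},{"gripper":1,"offset":[0,0,-105],"rotation":[0,0,0]},{"gripper":1,"offset":[0,0,-130],"rotation":[0,0,0]},{"gripper":1,"offset":[0,0,-130],"rotation":[0,0,0]}]' 60; sed -i 's/"A":(.594,-.163,0),"B":(.591,-.275,0),/"M":(.5997,.0732,1),/' loc.py; python3 loc.py | grep -E "M|mid"; python3 go.py .542 .0568 .184 -74.15
```

```text
t: 11.8
tool_pos: [0.5912, -0.2768, 0.0552]
tool_rot: [3.11, 0.433, 0.003]
contact_force: [-0.6, -0.7, 2.3]
opening: 0.0243
grip_force: 58.9
t: 12.8
tool_pos: [0.5914, -0.2769, 0.1863]
tool_rot: [3.109, 0.433, 0.005]
contact_force: [0.6, -0.9, -2.0]
opening: 0.0243
grip_force: 59.0
M [213.3699 185.5068] 73 81 [0.5999 0.0734]
M [259.7673 164.4025] 318 168 [0.5936 0.0568]
M [0.5967 0.0651]
mid [0.6096 0.0612] angle deg -92.68747965736301 maxerr 0.032885779909108126 rim [0.6067 0.0013]
off mm [  44.9851 -333.0756   -1.1207] rot [-0.0015  0.0013  0.0001] t 12.9 pos [ 0.5897 -0.2759  0.1824] open 0.024453904931791018 grip 58.965851068496704
```

Jar B is gripped, and the middle jar measures (0.5999, 0.0734), within 1 mm of its place. I carry B to the rim place.

```bash
python3 -m handwheel '[{"gripper":1,"offset":[4,-25,0],"rotation":[0,0,0]},{"gripper":1,"offset":[10,-75,0],"rotation":[0,0,0]},{"gripper":1,"offset":[17,-130,0],"rotation":[0,0,0]},{"gripper":1,"offset":[24,-185,0],"rotation":[0,0,0]},{"gripper":1,"offset":[31,-240,0],"rotation":[0,0,0]},{"gripper":1,"offset":[38,-290,0],"rotation":[0,0,0]},{"gripper":1,"offset":[43,-325,0],"rotation":[0,0,0]},{"gripper":1,"offset":[44,-334,0],"rotation":[0,0,0]}]' 60; python3 -m handwheel '[{"gripper":1,"offset":[0,0,0],"rotation":[0,0,0]},{"gripper":1,"offset":[0,0,0],"rotation":[0,0,0]},{"gripper":1,"offset":[0,0,10],"rotation":[0,0,0]},{"gripper":1,"offset":[0,0,20],"rotation":[0,0,0]},{"gripper":1,"offset":[0,0,20],"rotation":[0,0,0]},{"gripper":1,"offset":[0,0,20],"rotation":[0,0,0]},{"gripper":1,"offset":[0,0,20],"rotation":[0,0,0]},{"gripper":1,"offset":[0,0,20],"rotation":[0,0,0]}]' 60; python3 go.py .542 .0568 .064 -74.15;  python3 - <<'E'
from station import ctrl
import cv2
d=ctrl.get_image("wrist"); s=ctrl.get_image("side"); 
im=cv2.hconcat([cv2.resize(d["image"],(400,300)),cv2.resize(s["image"][60:240,170:410],(400,300))])
cv2.imwrite("pics/w4.png",im[:,:,::-1])
E
```

```text
t: 13.9
tool_pos: [0.5395, 0.0597, 0.182]
tool_rot: [-3.11, -0.439, 0.005]
contact_force: [0.0, -0.9, -1.8]
opening: 0.0243
grip_force: 59.2
t: 14.9
tool_pos: [0.5417, 0.057, 0.1642]
tool_rot: [3.111, 0.434, 0.001]
contact_force: [-0.8, -0.1, -0.7]
opening: 0.0243
grip_force: 59.2
off mm [  0.1843   0.3024 100.2243] rot [ 0.0002 -0.0007  0.0003] t 14.9 pos [0.5417 0.057  0.1642] open 0.024252527050616705 grip 59.18160259723663
```

View pics/w4.png

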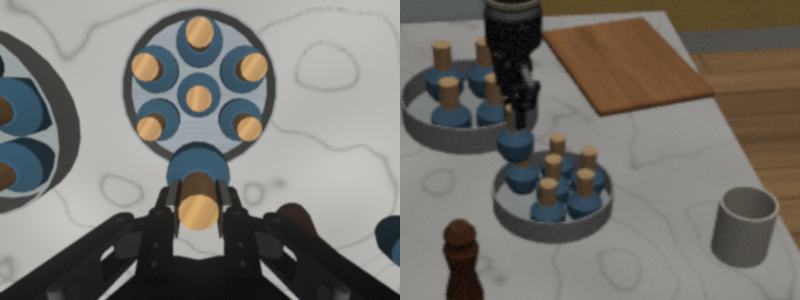

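The middle jar at (198,98) in the wrist view stands upright, central in its ring. Jar B hangs over the rim place on the tin's axis line. I lower it.

```bash
python3 -m handwheel '[{"gripper":1,"offset":[0,0,15],"rotation":[0,0,0]},{"gripper":1,"offset":[0,0,35],"rotation":[0,0,0]},{"gripper":1,"offset":[0,0,55],"rotation":[0,0,0]},{"gripper":1,"offset":[0,0,72],"rotation":[0,0,0]},{"gripper":1,"offset":[0,0,85],"rotation":[0,0,0]},{"gripper":1,"offset":[0,0,94],"rotation":[0,0,0]},{"gripper":1,"offset":[0,0,99],"rotation":[0,0,0]},{"gripper":1,"offset":[0,0,100],"rotation":[0,0,0]}]' 60; python3 -m handwheel '[{"gripper":1,"offset":[0,0,1],"rotation":[0,0,0]},{"gripper":1,"offset":[0,0,2],"rotation":[0,0,0]},{"gripper":1,"offset":[0,0,3],"rotation":[0,0,0]},{"gripper":1,"offset":[0,0,4],"rotation":[0,0,0]},{"gripper":1,"offset":[0,0,4.5],"rotation":[0,0,0]},{"gripper":1,"offset":[0,0,4.5],"rotation":[0,0,0]},{"gripper":1,"offset":[0,0,4.5],"rotation":[0,0,0]},{"gripper":1,"offset":[0,0,4.5],"rotation":[0,0,0]}]' 60; python3 go.py .542 .0568 .059 -74.15
```

```text
t: 16.0
tool_pos: [0.5416, 0.057, 0.0638]
tool_rot: [3.112, 0.433, 0.0]
contact_force: [0.2, 0.3, -1.5]
opening: 0.0241
grip_force: 59.2
t: 17.0
tool_pos: [0.5414, 0.057, 0.0593]
tool_rot: [3.112, 0.433, -0.0]
contact_force: [0.0, 0.0, -1.5]
opening: 0.0244
grip_force: 59.2
off mm [0.4867 0.3529 0.307 ] rot [-0.      0.      0.0002] t 17.0 pos [0.5414 0.057  0.0593] open 0.024426493693425155 grip 59.182119369506836
```

```bash
python3 -m handwheel '[{"gripper":1,"offset":[0,0,0.5],"rotation":[0,0,0]},{"gripper":1,"offset":[0,0,0.5],"rotation":[0,0,0]},{"gripper":1,"offset":[0,0,0.5],"rotation":[0,0,0]},{"gripper":1,"offset":[0,0,0.5],"rotation":[0,0,0]},{"gripper":0.15,"offset":[0,0,0.5],"rotation":[0,0,0]},{"gripper":0.15,"offset":[0,0,0.5],"rotation":[0,0,0]},{"gripper":0.15,"offset":[0,0,0.5],"rotation":[0,0,0]},{"gripper":0.15,"offset":[0,0,0.5],"rotation":[0,0,0]}]' 60; python3 -m handwheel '[{"gripper":0.15,"offset":[0,0,-10],"rotation":[0,0,0]},{"gripper":0.15,"offset":[0,0,-35],"rotation":[0,0,0]},{"gripper":0.15,"offset":[0,0,-70],"rotation":[0,0,0]},{"gripper":0.15,"offset":[0,0,-110],"rotation":[0,0,0]},{"gripper":0.15,"offset":[-30,0,-140],"rotation":[0,0,0]},{"gripper":0.15,"offset":[-80,0,-150],"rotation":[0,0,0]},{"gripper":0.15,"offset":[-110,0,-150],"rotation":[0,0,0]},{"gripper":0.15,"offset":[-120,0,-150],"rotation":[0,0,0]}]' 60;  python3 - <<'E'
from station import ctrl
from h import *
d=ctrl.get_image("wrist"); s=ctrl.get_image("side"); t=ctrl.get_image("top")
for n in [(.5997,.0732),(.542,.0568)]:
  e=cyl(t,n,.052,.088)[0]; c,a=min(stoppers(t),key=lambda q:np.hypot(*(q[0]-e))); print(e,c,a,solve(t,c,.052,.088,n))
im=cv2.hconcat([cv2.resize(d["image"],(400,300)),cv2.resize(s["image"][100:220,190:350],(400,300))])
cv2.imwrite("pics/w5.png",im[:,:,::-1])
E
```

```text
t: 18.0
tool_pos: [0.5414, 0.057, 0.0587]
tool_rot: [-3.112, -0.433, 0.0]
contact_force: [-0.4, 0.1, -0.6]
opening: 0.0361
grip_force: 0.0
t: 19.0
tool_pos: [0.4253, 0.024, 0.2097]
tool_rot: [3.111, 0.432, 0.003]
contact_force: [0.6, -0.4, -0.2]
opening: 0.0365
grip_force: 0.0
[213.44540305 185.57043211] [213.41666667 185.45833333] 72 [0.6000093  0.07328194]
[219.22157544 206.5410161 ] [218.87142857 207.04285714] 70 [0.54061845 0.05775455]
```

View pics/w5.png

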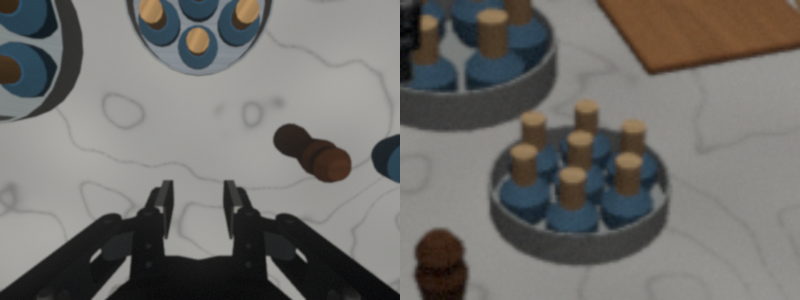

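Both jars stand upright in the tin, with the stopper tops level with the others at (580,140) and (524,152) in the side crop. They are within 2 mm of their places and the arm is clear, so I hand in.

```bash
python3 -c "
from station import ctrl
print(ctrl.finish_job())"
```

```text
the job is handed in; nothing more can be done
None
```

The two small jars are set upright in the tin, one in the middle and one at the rim, each measured within 2 mm of its place, and the job was handed in at about 19 s with the arm clear; the hand-in returned no verdict.

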